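# Lock the slide press with its C-hook

## Task

Fold the steel leaf of the slide press fully down so that the brass ring stands up through its slot, then pick up the C-hook and lock the leaf by threading the hook's curve through the ring, until the ring sits at the middle of the curve. The curve goes through only if the hook swings about the centre of its own arc. Leave the hook lying flat on the closed leaf, let go, and leave the jar, the cover glass and the burnisher where they are.

Things in the scene. Friction and masses are not known exactly. Their poses are not given: they have to be found in the camera images.
- press: Slide press, fixed: dark wooden bed 190 (x) x 180 (y) x 40 mm high with an oak slide frame in it, a brass ring near its -x side and a hinged steel leaf. Origin: centre of its underside, z up. The leaf's hinge axis lies along y at x +80, z 54 mm.
- leaf (a joint): Leaf angle, rad: 0 = folded flat down (hard stop), grows to 1.2 as its free (-x) edge rises. The hinge is stiff (0.6 N m friction): the leaf stays where it is left; under 5 N down on its upper face near the free edge folds it.
- leaf_edge (a point): Middle of the leaf's free edge, upper face; moves with the leaf. The leaf is a 160 x 160 x 6 mm steel plate, its underside level with the hinge axis. Closed it covers x, y -80 to +80 mm of the press frame, upper face at z 60 mm; a slot (x -74 to -30, y -7 to +7) lets the ring through.
- ring (a point): Centre of the upright brass ring: hole 24 mm, bar 6 mm thick, fixed at x -52, y 0, z 66 mm of the press frame. It stands in the press's xz plane, so its hole runs along the press's y axis. Above the closed leaf it stands 24 mm high, with 18 mm of free height in the hole. Axes as the press.
- hook: Loose C-hook lying flat, about 0.13 kg: steel bar 9 mm thick, a 120 degree arc of 45 mm centre-line radius, then a straight oak handle. Origin: arc centre, level with the underside; z up. In place its axes are parallel to the press's, arc centre 45 mm from the ring towards the hinge, resting on the leaf; it gets there tip first, turning clockwise from above about that point.
- hook_mid (a point): Middle of the hook's curve on the bar's centre line: hook frame x -45, y 0, z 4.5 mm.
- hook_tip (a point): Free round end of the hook's curve: hook frame x -22.5, y 39, z 4.5 mm. The curve runs from here over its middle to the heel at x -22.5, y -39 mm, where the handle begins.
- hook_handle (a point): Centre of the hook's oak handle (hook frame x 20.8, y -64, z 15 mm): 90 mm long in the hook frame's direction x +0.866, y -0.5 (away from the heel), 18 mm wide, 30 mm high from the underside. Grasp it here across its width.
- jar: Bystander: squat open clear glass jar of slide pins, 72 mm across, 55 mm high, loose. Origin: centre of its underside.
- cover_glass: Bystander: glass cover plate 82 x 82 x 4 mm lying flat, loose. Origin: centre of its underside. (Beyond it, 0.5 m or more to the robot's right, a cast-iron vise 166 mm high is bolted to the bench, out of the way.)
- burnisher: Bystander: burnishing tool 175 mm long, 20 mm high, wooden handle and bronze tip, loose, lying along its x axis from -85 to +90 mm. Origin: on the underside between handle and tip.
Not all that is in view belongs to the job. What is meant by the hook is not orange or turquoise, and is the smaller of those in its own colour.

How it is judged:
By the outcome, as a careful person would: the job done as asked, in the order asked, and still so for the second after the job is handed in, with the robot touching nothing.
It also fails if it takes over 59 s, if anything falls off the work surface, if the arm or the gripper's body presses on something with over 40 N, if the wrist force passes 120 N, or if a joint passes its speed limit or range.

## Robot

A 6-joint arm with a two-finger parallel gripper is mounted at the origin on the work surface. World frame = base frame: x ahead of the robot, y to its left, z up, the work surface at z = 0. Lengths are in m, angles in rad, forces in N, time in s.
With the tool pointing down it reaches from about 0.35 to 0.95 m from the base axis. Payload 17.4 kg.
Tool frame: the origin (TCP) lies on the centre line of the jaws, within the pads' length; the fingertips stand 11 mm ahead of it and the grasp point (between the pads) lies 8 mm behind it (r.tip_extent is the z of the fingertips in the tool frame, in m); z points along the fingers, y is the line along which they close (so a half turn about z gives the same grasp; the last joint's range is limited). The gripper opens to 93 mm and grips with 3 to 60 N. Pads are 15 mm wide; open, the fingers measure 128 mm over their backs; the gripper's body (75 mm by 188 mm) begins 65 mm behind the grasp point.
Start: joints at [-1.167, 0.116, 1.442, -0, 1.584, -0.038], TCP at [0.289, -0.61, 0.23] pointing down, gripper open.
Joint ranges: [-2.83, 2.83], [-0.83, 2.19], [0.07, 2.5], [-1.14, 4.28], [0.01, 3], [-2.97, 2.97]. Speed limits (rad/s): [1.89, 1.89, 2.22, 3.14, 3.14, 3.14].

## Interface

Orientations are given as a unit quaternion [w, x, y, z].
In Python, from station import monitor, cams, r gives the robot as it stands. The module is installed in compiled form; this text tells all that it offers.
- The arm moves only by the shell command python3 -m inch 'ROWS'. ROWS is JSON, a list of rows, each a list of 5 numbers: the shift along the tool's x, y, z in cm, then the turn about the tool's z in degrees, then the opening in per cent of the stroke, from 0 (shut) to 100 (fully open). In form: [[x, y, z, yaw, hand], ...]. A call has 1 to 8 rows; each row shifts and turns the commanded pose from where the row before left it, along the tool's axes as they then stand; what a row does not reach is not made up. A row lasts 1/12 s, in which the tool goes at most 41.7 mm and 7.16 degrees, less where a joint would pass 70% of its speed; a pose out of reach is approached as far as the arm can. A call with a gripper value outside its range is refused whole. The fingers move at their own pace and stop on an object; the grip force is fixed at half the most. Time passes only in rows, so rows that do not move let the fingers close. It gives the time, the measured TCP pose, the force, the opening and the grip force at its end, in the units of the state.
- monitor.state(): the state, without advancing time (a new reading comes with each control period).
- cams.snapshot(name): name is "scene" or "top" or "wrist"; returns a dict with "image" (384x512x3 uint8, blue, green, red), "fx", "fy", "cx", "cy" (pixels), "rvec" (rotation vector, rad) and "tvec" (3), from world to camera coordinates, as OpenCV has them. Camera axes: x right, y down, z forward; pixel columns grow to the right and rows downward; lengths in m; the calibration is good to about 2 mm. A picture is of the moment at which its call begins. There is no depth.
- r.close_job(): hands the job in; it is judged then, once.
The state is a dict: "clock": time; "joint_positions": joint angles; "qvel": joint speeds; "joint_torque": joint torques, N m; "tool_pos": TCP position; "orientation": TCP orientation; "ft_force": force on the tool from outside, world axes, zero at the start; "ft_torque": the same for the moment, N m; "finger_gap": opening from 0.0 (shut) to 1.0 (fully open); "gripper_force": force on a finger pad.
Only numpy, scipy, OpenCV 4.12 (cv2) and the standard library are available. Lean on these libraries where they do the work, as an engineer would, in place of code of your own. Each camera call takes 0.05 s, during which the arm holds its last target. There are 200 camera calls.

## Working session

There is one attempt and no reset: what is moved stays moved. The work goes in short steps, Python scripts to look and compute and a shell command to move; the robot and the scene stay as the last step left them, time stands still between calls to the robot, and variables do not carry over. Pictures are saved under pics/ and viewed, at most 11 in all, crops included, and the job is handed in when it is done.

```bash
mkdir -p pics
cat > h.py <<'E'
import numpy as np, cv2
from station import monitor, cams, r
def snap(n,f):
    s=cams.snapshot(n); cv2.imwrite('pics/'+f+'.png',s['image']); np.save('pics/'+f+'.npy',s,allow_pickle=True); return s
def load(f): return np.load('pics/'+f+'.npy',allow_pickle=True).item()
def ray(s,u,v):
    R=cv2.Rodrigues(np.array(s['rvec'],float))[0]; t=np.array(s['tvec'],float).ravel()
    d=R.T@np.array([(u-s['cx'])/s['fx'],(v-s['cy'])/s['fy'],1.]); return -R.T@t,d/np.linalg.norm(d)
def onz(s,u,v,z):
    o,d=ray(s,u,v); return o+d*(z-o[2])/d[2]
def tri(*obs):
    A=0;b=0
    for s,u,v in obs:
        o,d=ray(s,u,v);P=np.eye(3)-np.outer(d,d);A=A+P;b=b+P@o
    return np.linalg.solve(A,b)
def proj(s,p):
    K=np.array([[s['fx'],0,s['cx']],[0,s['fy'],s['cy']],[0,0,1.]])
    return cv2.projectPoints(np.array(p,float).reshape(-1,1,3),np.array(s['rvec'],float),np.array(s['tvec'],float),K,None)[0].reshape(-1,2)
E
python3 - <<'E'
from h import *
a=snap('scene','s0');b=snap('top','t0');
print(monitor.state())
for s in(a,b): print(s['fx'],s['cx'],ray(s,256,192))
cv2.imwrite('pics/t0b.png',cv2.resize(b['image'],(800,600),interpolation=cv2.INTER_CUBIC))
cv2.imwrite('pics/s0b.png',cv2.resize(a['image'],(800,600),interpolation=cv2.INTER_CUBIC))
E
```

```text
{'clock': 0.1, 'joint_positions': array([-1.16677871e+00,  1.16420864e-01,  1.44217121e+00,  1.48228678e-05,
        1.58396760e+00, -3.78070029e-02]), 'qvel': array([-0.00037898, -0.00051864, -0.00107475,  0.00170254, -0.00084512,
        0.0006343 ]), 'joint_torque': array([ 1.27485659e-03, -7.22892165e+01, -6.23865438e+01,  7.80587224e-02,
        2.27815169e-02, -6.71158114e-05]), 'tool_pos': array([ 0.28855372, -0.61004352,  0.22900748]), 'orientation': array([-4.76777296e-04,  9.75697815e-01,  2.19119921e-01, -8.07525451e-05]), 'ft_force': array([-0.38389925, -0.3494834 , -0.97319247]), 'ft_torque': array([-0.04654652,  0.03515423, -0.03416029]), 'gripper_force': 0.0, 'finger_gap': 1.0006481493930528}
394.181909109852 249.2989301579682 (array([1.06859801, 0.46831223, 1.03321068]), array([-0.47017124, -0.35754054, -0.80691001]))
446.2905664793764 264.5280532066087 (array([0.40688008, 0.02264535, 1.42887369]), array([ 0.09015043,  0.01810634, -0.99576356]))
```

View pics/t0b.png

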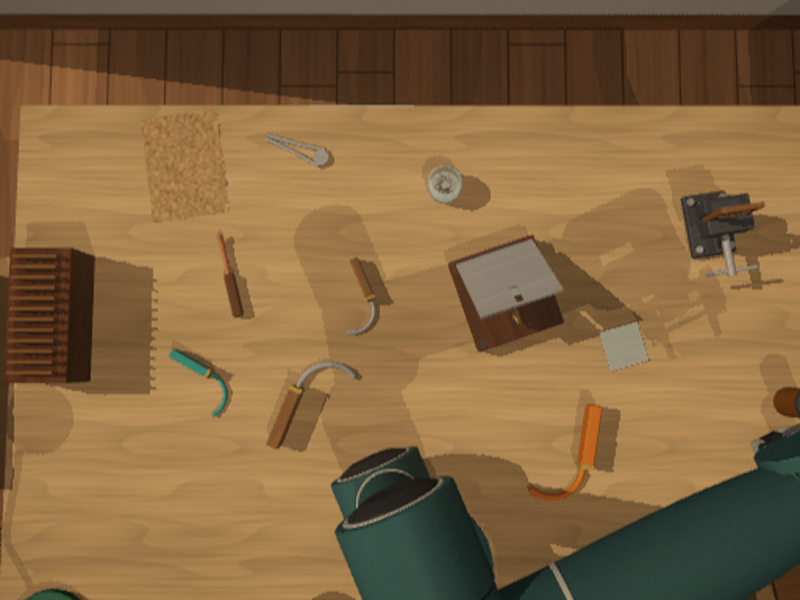

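View pics/s0b.png

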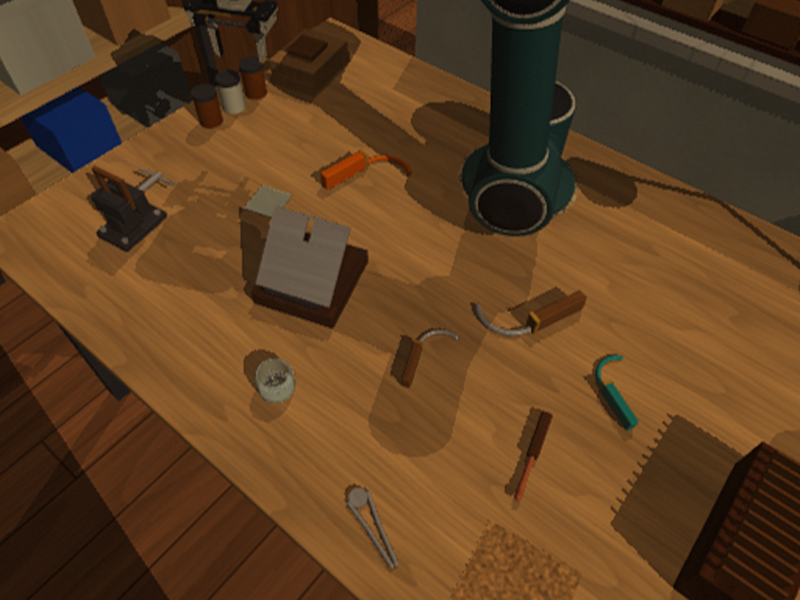

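The top view (800x600 scale) shows the press at about (508,293), with its leaf half open and its free edge toward the robot. The target hook, the smaller steel/oak one, has its handle at about (362,280) and its tip at (350,333). The jar is at (445,184), the cover glass at (625,346) and the burnisher at (231,275).

Run:
```python
from h import *
t=load('t0');k=.64
for n,u,v,z in [('press bl',480,351,.04),('br',563,324,.04),('tl',450,265,.04),('tr',535,238,.05),('hook handle',363,280,.03),('heel',373,301,.01),('tip',350,333,.005),('jar',445,184,.03),('glass',625,346,0),('big',285,420,.03),('orange',590,440,.03),('hend',355,260,.03)]:
    print(n,onz(t,u*k,v*k,z).round(3))
s=snap('wrist','w0');print(ray(s,256,192),s['fx'])
```

```text
press bl [ 0.431 -0.111  0.04 ]
br [ 0.485 -0.277  0.04 ]
tl [ 0.603 -0.052  0.04 ]
tr [ 0.656 -0.222  0.05 ]
hook handle [0.574 0.123 0.03 ]
heel [0.533 0.104 0.01 ]
tip [0.468 0.151 0.005]
jar [ 0.771 -0.043  0.03 ]
glass [ 0.442 -0.412  0.   ]
big [0.294 0.276 0.03 ]
orange [ 0.255 -0.329  0.03 ]
hend [0.615 0.139 0.03 ]
(array([ 0.34827489, -0.58185296,  0.38414488]), array([-0.22590844, -0.09394996, -0.96960754])) 286.2830889920232
```

```bash
cat >> h.py <<'E'
def psi(st=None):
    q=(st or monitor.state())['orientation']; return np.degrees(2*np.arctan2(q[2],q[1])) 
def go(p,yaw):
    "print needed shift (cm, current tool axes) and turn"
    st=monitor.state(); a=np.radians(psi(st)); d=(np.array(p)-st['tool_pos'])*100
    print('shift',np.round([d[0]*np.cos(a)+d[1]*np.sin(a), d[0]*np.sin(a)-d[1]*np.cos(a), -d[2]],2),'turn',round((psi(st)-yaw+90)%180-90,2),'psi',round(psi(st),2))
E
python3 -m inch '[[0,0,-3.5,3.5,100],[0,0,-3.5,3.8,100],[3,-2.5,0,0,100],[3,-2.5,0,0,100],[3,-2.5,0,0,100],[3,-2.5,0,0,100],[3,-2.5,0,0,100],[3,-2.5,0,0,100]]'
python3 -c "
from h import *
go([.45,-.2,.3],18)"
```

```text
clock: 0.82
tool_pos: [0.4139, -0.4101, 0.2995]
orientation: [-0.0, 0.988, 0.156, -0.0]
ft_force: [1.0, -0.6, 0.6]
finger_gap: 1.0
gripper_force: 0.0
shift [  9.92 -18.87  -0.05] turn 0.0 psi 18.0
```

```bash
python3 -m inch '[[1,-3.7,0,0,100],[1,-3.7,0,0,100],[1,-3.7,0,0,100],[1,-3.7,0,0,100],[1,-3.4,0,0,100],[0,0,0,0,100],[0,0,0,0,100]]'
python3 - <<'E'
from h import *
s=snap('wrist','w1');print(ray(s,256,192));
t=snap('top','t1')
cv2.imwrite('pics/w1b.png',cv2.resize(s['image'],(800,600),interpolation=cv2.INTER_CUBIC))
go([.52,.1,.3],18)
E
```

```text
clock: 1.4
tool_pos: [0.4047, -0.2221, 0.3001]
orientation: [0.0, 0.987, 0.158, 0.0]
ft_force: [0.0, 0.1, -0.6]
finger_gap: 0.998
gripper_force: 0.0
(array([ 0.46726979, -0.20128101,  0.45529626]), array([-0.23448074, -0.06669106, -0.96983044]))
shift [ 20.98 -27.21  -0.04] turn 0.02 psi 18.02
```

View pics/w1b.png

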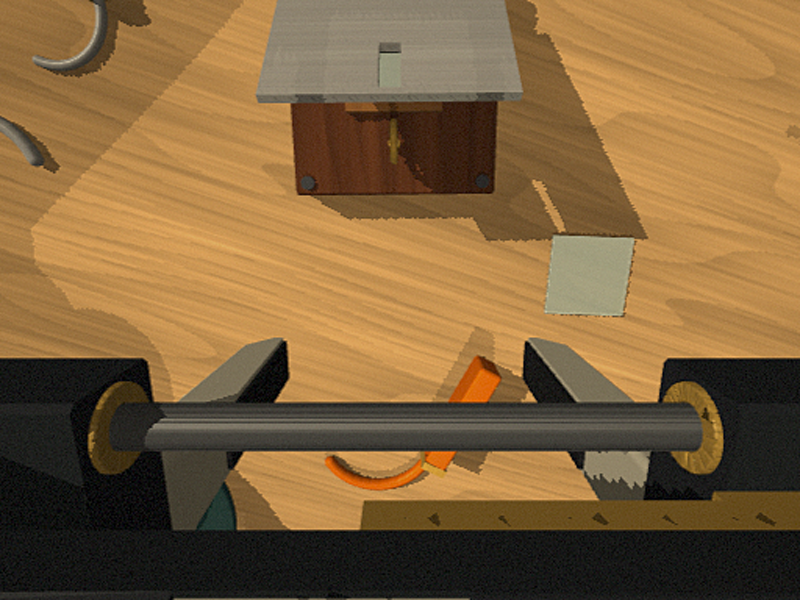

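The wrist view shows the leaf's free edge at row 97 from (258,97) to (522,97), the ring on the bed at (393,140), the press front edge at (297..497,193), and part of the hook's curve at upper left. I'll move forward and left to see both in full.

```bash
python3 -m inch '[[2.5,-2,0,0,100],[2.5,-2,0,0,100],[2.5,-2,0,0,100],[2.5,-2,0,0,100],[2.5,-2,0,0,100],[2.5,-2,0,0,100],[0,0,0,0,100],[0,0,0,0,100]]'
python3 - <<'E'
from h import *
s=snap('wrist','w2');print(ray(s,256,192));
cv2.imwrite('pics/w2b.png',cv2.resize(s['image'],(800,600),interpolation=cv2.INTER_CUBIC))
E
```

```text
clock: 2.17
tool_pos: [0.511, -0.0629, 0.2987]
orientation: [-0.0, 0.988, 0.157, -0.001]
ft_force: [-0.5, 1.0, 0.8]
finger_gap: 1.0
gripper_force: 0.0
(array([ 0.5740213 , -0.04231029,  0.45377951]), array([-0.23744403, -0.06550774, -0.9691899 ]))
```

View pics/w2b.png

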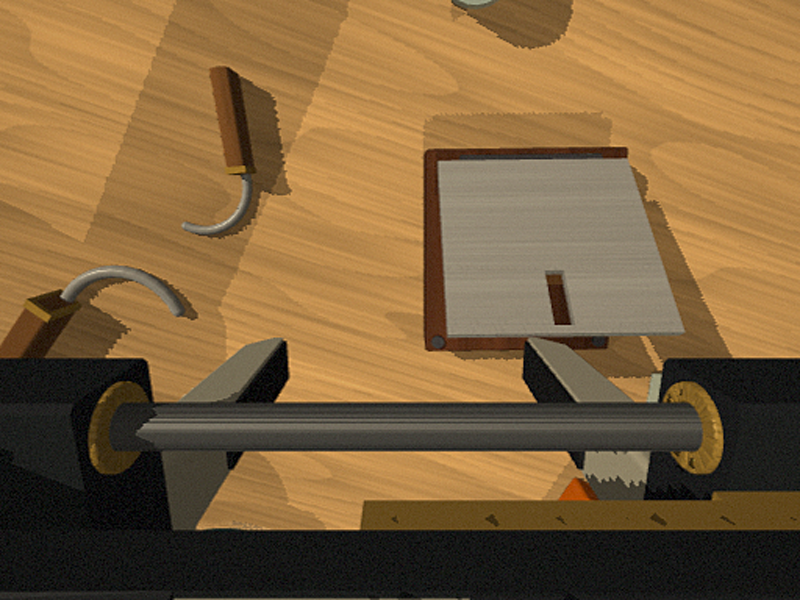

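The view now shows the press top from (427,150) to (627,150) and down to (425,350), the leaf's free edge from (448,334) to (684,331), and the slot at (560,297). The hook handle runs (220,67)-(240,170), with its tip at (185,226).

```bash
cat > m.py <<'E'
from h import *
from scipy.optimize import least_squares
w1,w2,t,s0=load('w1'),load('w2'),load('t0'),load('s0');k=.64
def sub(s,u,v):
    g=cv2.cvtColor(s['image'],cv2.COLOR_BGR2GRAY)
    c=cv2.cornerSubPix(g,np.array([[[u*k,v*k]]],np.float32),(4,4),(-1,-1),(3,40,.01));return c[0,0]
for n,a,b in [('L',(257,97),(448,335)),('R',(522,97),(684,332)),('bedBL',(293,192),(425,350))]:
    p,q=sub(w1,*a),sub(w2,*b);P=tri((w1,*p),(w2,*q));print(n,p/k,q/k,P.round(4),'reproj',(proj(w1,P)[0]-p).round(1),(proj(w2,P)[0]-q).round(1))
for n,c in [('tl',(427,150)),('tr',(627,150)),('bl',(425,350))]:
    q=sub(w2,*c);print(n,q/k,onz(w2,*q,.04).round(4))
q=[sub(w1,293,192),sub(w1,497,193)];print('front',[onz(w1,*x,z).round(4) for x in q for z in(0,.04)])
# hook steel
def steel(s,x0,y0,x1,y1):
    im=s['image'];hsv=cv2.cvtColor(im,cv2.COLOR_BGR2HSV);m=np.zeros(im.shape[:2],np.uint8)
    m[y0:y1,x0:x1]=((hsv[...,1]<70)&(hsv[...,2]>60))[y0:y1,x0:x1]*255
    n,l,st,c=cv2.connectedComponentsWithStats(m);i=1+np.argmax(st[1:,4]);print('area',st[i]);return l==i
def fit(s,box,z=.0045):
    m=steel(s,*box);v,u=np.nonzero(m);P=np.array([onz(s,a,b,z)[:2] for a,b in zip(u,v)])
    f=least_squares(lambda x:np.hypot(P[:,0]-x[0],P[:,1]-x[1])-.045,P.mean(0)+[0.01,.02],loss='soft_l1',f_scale=.003)
    f3=least_squares(lambda x:np.hypot(P[:,0]-x[0],P[:,1]-x[1])-x[2],[*f.x,.045],loss='soft_l1',f_scale=.003)
    c=f.x;a=np.degrees(np.arctan2(*(P-c).T[::-1]));a=(a-a[0])%360;a=np.where(a>180,a-360,a)+np.degrees(np.arctan2(*(P[0]-c)[::-1]))
    print('centre',c.round(4),f3.x.round(4),'ang',np.percentile(a,[0,1,50,99,100]).round(1));return c
fit(w2,[int(x*k) for x in(170,170,262,245)])
fit(t,[int(x*k) for x in(340,295,385,340)])
E
python3 m.py
```

```text
L [254.77934  94.38943] [446.47842 336.31314] [ 0.4902 -0.0995  0.1678] reproj [-0.5  0.4] [ 0.5 -0.4]
R [522.3323   91.57391] [684.4916 331.5192] [ 0.5423 -0.2509  0.1664] reproj [ 0. -0.] [-0.  0.]
bedBL [297.41656 194.52068] [425.59988 350.42462] [ 0.431  -0.1105  0.0371] reproj [-0.1  0.1] [ 0.1 -0.1]
tl [423.8081 150.6758] [ 0.6083 -0.0484  0.04  ]
tr [626.6231  146.48473] [ 0.667  -0.2167  0.04  ]
bl [425.59988 350.42462] [ 0.4319 -0.1099  0.04  ]
front [array([ 0.428 , -0.1026,  0.    ]), array([ 0.4315, -0.1112,  0.04  ]), array([ 0.4899, -0.2855,  0.    ]), array([ 0.4879, -0.2781,  0.04  ])]
area [117 111  44  39 328]
centre [0.5153 0.1486] [0.5155 0.1489 0.0453] ang [-190.5 -189.  -125.6  -62.6  -61.1]
area [223 193  17  21  54]
centre [0.5153 0.1489] [0.5152 0.1488 0.0449] ang [-186.5 -184.3 -122.7  -67.1  -66.3]
```

```bash
python3 -c "
from h import *
go([.520,-.1416,.2],19.05)"; python3 -m inch '[[0,2.6,0,-1,0],[-0.4,2.6,0,0,0],[-1.2,2.5,2,0,0],[0,0,3,0,0],[0,0,3,0,0],[0,0,2,0,0],[0,0,0,0,0],[0,0,0,0,0]]'
python3 -c "
from h import *
go([.520,-.1416,.18],19.05)"
```

```text
shift [-1.51  7.71  9.9 ] turn -1.04 psi 18.01
clock: 2.88
tool_pos: [0.5191, -0.1422, 0.1996]
orientation: [-0.0, 0.986, 0.164, -0.001]
ft_force: [-0.0, -0.0, 0.3]
finger_gap: 0.475
gripper_force: 0.0
shift [ 0.11 -0.03  1.96] turn -0.14 psi 18.91
```

```bash
python3 -m inch '[[0,0,0,0,0],[0,0,0,0,0],[0,0,0,0,0],[0,0,1.5,0,0],[0,0,1.5,0,0],[0,0,1.5,0,0],[0,0,1.5,0,0],[0,0,1,0,0]]'; python3 -m inch '[[0,0,1,0,0],[0,0,1,0,0],[0,0,1,0,0],[0,0,1,0,0],[0,0,1,0,0],[0,0,0.5,0,0],[0,0,0.3,0,0],[0,0,0,0,0]]'
```

```text
clock: 3.55
tool_pos: [0.5199, -0.141, 0.1295]
orientation: [0.0, 0.986, 0.165, 0.0]
ft_force: [-0.2, -0.4, 3.1]
finger_gap: 0.009
gripper_force: 1.4
clock: 4.22
tool_pos: [0.5197, -0.1409, 0.0715]
orientation: [-0.0, 0.986, 0.165, -0.0]
ft_force: [0.6, 0.2, 0.0]
finger_gap: 0.008
gripper_force: 0.0
```

```bash
python3 -m inch '[[0,0,0.2,0,0],[0,0,0.1,0,0],[0,0,0.1,0,0],[0,0,0,0,0]]'
```

```text
clock: 4.55
tool_pos: [0.5201, -0.141, 0.071]
orientation: [0.0, 0.986, 0.165, 0.0]
ft_force: [-20.1, 6.3, 39.2]
finger_gap: 0.005
gripper_force: 20.0
```

The leaf is at its hard stop, with the fingertips at z 0.060. I'll lift off, look at the ring, then go to the hook.

```bash
python3 -m inch '[[0,0,-3,0,0],[-1.5,0,-3,0,50],[-2,0,-3,0,50],[-2,0,-3,0,50],[-2,0,-3,0,50],[-2,0,-1,0,50],[0,0,0,0,50],[0,0,0,0,50]]'
python3 - <<'E'
from h import *
s=snap('wrist','w3')
cv2.imwrite('pics/w3b.png',cv2.resize(s['image'],(800,600),interpolation=cv2.INTER_CUBIC))
go([.46,.13,.23],19.05)
E
```

```text
clock: 5.22
tool_pos: [0.4298, -0.1722, 0.2283]
orientation: [0.001, 0.986, 0.165, 0.001]
ft_force: [-0.8, 0.9, -0.0]
finger_gap: 0.458
gripper_force: 0.0
shift [ 12.65 -27.58  -0.27] turn -0.07 psi 18.98
```

View pics/w3b.png

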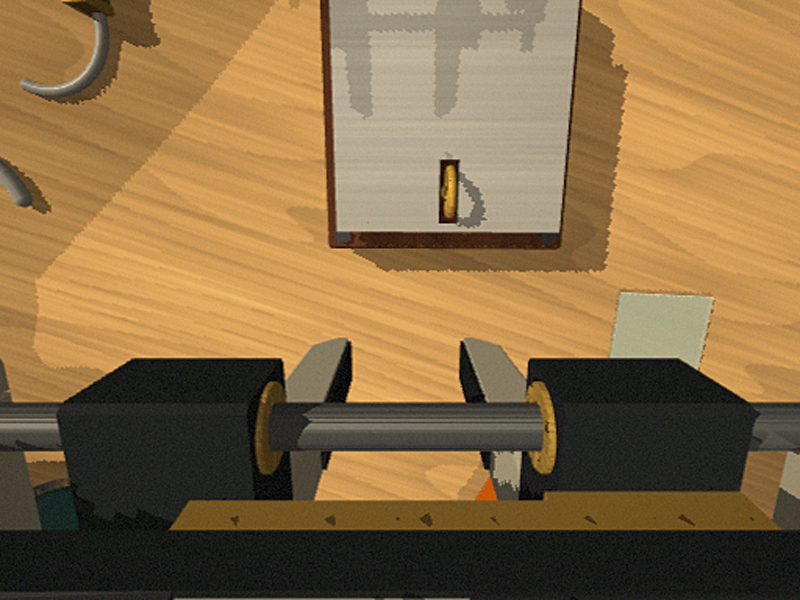

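The leaf is closed and the ring stands up through its slot (slot cols 440-459, rows 160-222; ring at about (450,191)). Next is the hook view, and I'll measure the slot and ring.

```bash
python3 -m inch '[[1.5,-3.5,0,0,45],[1.5,-3.5,0,0,45],[1.5,-3.5,0,0,45],[1.5,-3.5,0,0,45],[1.5,-3.5,0,0,45],[1.5,-3.5,0,0,45],[1.8,-3.3,0,0,45],[1.8,-3.3,0,0,45]]'; python3 -m inch '[[0,0,0,0,45],[0,0,0,0,45]]'
python3 - <<'E'
from h import *
k=.64;w3=load('w3')
for c in[(440,160),(459,160),(460,222),(439,222),(332,233),(561,233)]: print(c,onz(w3,c[0]*k,c[1]*k,.06).round(4))
s=snap('wrist','w4');print(ray(s,256,192)[0])
cv2.imwrite('pics/w4b.png',cv2.resize(s['image'][:240],(800,375),interpolation=cv2.INTER_CUBIC))
E
```

```text
clock: 5.93
tool_pos: [0.4589, 0.1328, 0.2263]
orientation: [-0.0, 0.986, 0.166, -0.001]
ft_force: [1.9, -0.0, -0.7]
finger_gap: 0.447
gripper_force: 0.0
clock: 6.1
tool_pos: [0.459, 0.1322, 0.2259]
orientation: [0.0, 0.986, 0.167, -0.001]
ft_force: [-0.2, -0.4, -0.1]
finger_gap: 0.451
gripper_force: 0.0
(440, 160) [ 0.518  -0.1679  0.06  ]
(459, 160) [ 0.5223 -0.1803  0.06  ]
(460, 222) [ 0.4828 -0.1959  0.06  ]
(439, 222) [ 0.4779 -0.1817  0.06  ]
(332, 233) [ 0.4455 -0.1116  0.06  ]
(561, 233) [ 0.4991 -0.2675  0.06  ]
[0.52179771 0.15412156 0.38085941]
```

View pics/w4b.png

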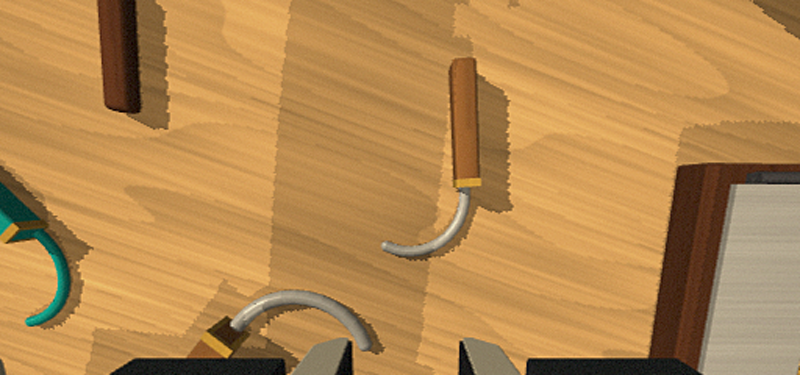

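The hook is clear here: handle (462,60)-(467,185), ferrule at (467,183), tip at (385,246). I'll zoom both views to pick out the top-face edges of the handle.

```bash
cat >> m.py <<'E'
print('--w4');w4=load('w4');fit(w4,[int(x*k) for x in(375,188,478,265)])
a=w4['image'][30:130,270:330];b=w2['image'][36:136,120:180]
cv2.imwrite('pics/z.png',cv2.resize(np.hstack([a,b]),None,fx=6,fy=6,interpolation=cv2.INTER_CUBIC))
E
python3 m.py | sed -n '/w4/,$p'
```

```text
--w4
area [244 120  57  44 495]
centre [0.5152 0.1482] [0.515  0.1479 0.0447] ang [-191.7 -189.5 -124.6  -62.3  -61. ]
```

View pics/z.png

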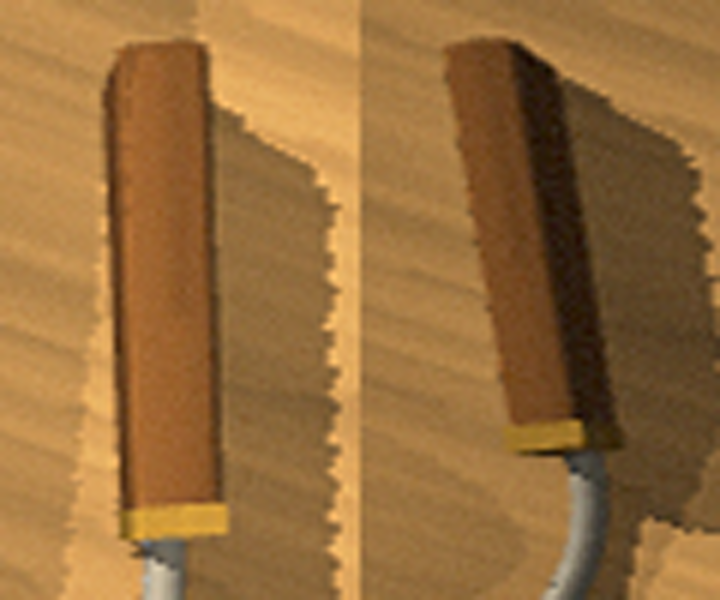

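Left half (w4): top face corners at (122,45), (205,42), (128,505), (218,503). Right half (w2): (447,48), (512,40), (510,425), (580,420).

Run:
```python
from h import *
w4,w2=load('w4'),load('w2')
A=[(122,45),(205,42),(128,505),(218,503)];B=[(447,48),(512,40),(510,425),(580,420)]
P=[]
for a,b in zip(A,B):
    p=(a[0]/6+270-.42,a[1]/6+30-.42);q=((b[0]-360)/6+120-.42,b[1]/6+36-.42)
    X=tri((w4,*p),(w2,*q));P.append(onz(w4,*p,.03));print(X.round(4),P[-1].round(4),onz(w2,*q,.03).round(4))
P=np.array(P);f=P[:2].mean(0);n=P[2:].mean(0);d=f-n;a=np.degrees(np.arctan2(d[1],d[0]));print('ends',f,n,'len',np.linalg.norm(d),'ang',a,'mid',(f+n)/2)
c=np.array([.5152,.1484]);
for y in (a+30,56.):
  t=np.radians(y);print(y,c+np.array([[np.cos(t),-np.sin(t)],[np.sin(t),np.cos(t)]])@[.0208,-.064])
go([*((f+n)/2)[:2],.1],a)
```

```text
[0.6168 0.1509 0.0278] [0.6167 0.1511 0.03  ] [0.616  0.1496 0.03  ]
[0.6225 0.1366 0.0288] [0.6223 0.1367 0.03  ] [0.6222 0.1361 0.03  ]
[0.5401 0.1202 0.025 ] [0.5399 0.1207 0.03  ] [0.5404 0.1183 0.03  ]
[0.5464 0.1037 0.0272] [0.5462 0.1041 0.03  ] [0.5467 0.1028 0.03  ]
ends [0.619488   0.14391099 0.03      ] [0.54304339 0.11241026 0.03      ] len 0.08268055001921193 ang 22.39521919109977 mid [0.58126569 0.12816062 0.03      ]
52.39521919109977 [0.57859567 0.12582504]
56.0 [0.57988962 0.12985564]
shift [11.46  4.27 12.62] turn -3.25 psi 19.14
```

```bash
python3 -m inch '[[2.5,1,2,-2,45],[2.5,1,2,-1.9,45],[2.5,1,2,0,45],[2.5,1,2,0,45],[1.2,0.2,2,0,45],[0,0,2,0,45],[0,0,0,0,45],[0,0,0,0,45]]'
python3 -c "
from h import *
go([.579,.1268,.015],23)"
```

```text
clock: 6.82
tool_pos: [0.5781, 0.1311, 0.1066]
orientation: [0.0, 0.98, 0.198, -0.001]
ft_force: [0.4, 0.2, 1.2]
finger_gap: 0.449
gripper_force: 0.0
shift [-0.08  0.43  9.16] turn -0.16 psi 22.84
```

```bash
python3 -m inch '[[-0.1,0.4,2.5,-0.2,45],[0,0,2.5,0,45],[0,0,2.2,0,45],[0,0,1.2,0,45],[0,0,0.75,0,45],[0,0,0,0,45],[0,0,0,0,45]]'
python3 - <<'E'
from h import *
go([.579,.1268,.015],23); t=snap('top','t2');s=snap('scene','s2')
p=proj(s,[.55,.13,.02])[0].astype(int);q=proj(t,[.55,.13,.02])[0].astype(int);print(p,q)
c=lambda s,p:cv2.resize(s['image'][max(0,p[1]-50):p[1]+50,p[0]-50:p[0]+50],(400,400),interpolation=cv2.INTER_CUBIC)
cv2.imwrite('pics/z2.png',np.hstack([c(s,p),c(t,q)]))
E
```

```text
clock: 7.4
tool_pos: [0.5798, 0.1281, 0.0175]
orientation: [0.0, 0.98, 0.2, 0.001]
ft_force: [-0.2, -0.5, 0.9]
finger_gap: 0.451
gripper_force: 0.0
shift [-0.12  0.09  0.25] turn 0.1 psi 23.1
[269 225] [230 187]
```

View pics/z2.png

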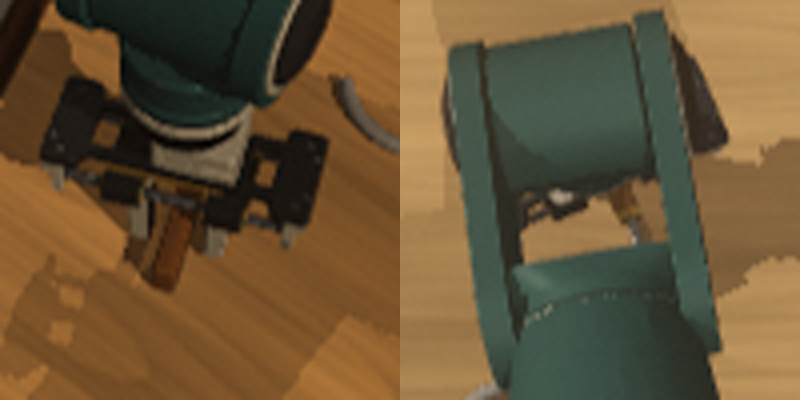

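The fingers straddle the handle (scene crop: pads either side at (145,205) and (215,235)). I'll close now.

```bash
python3 -m inch '[[-0.1,0.1,0.25,0,45],[0,0,0,0,45],[0,0,0,0,0],[0,0,0,0,0],[0,0,0,0,0],[0,0,0,0,0],[0,0,0,0,0],[0,0,0,0,0]]'; python3 -m inch '[[0,0,0,0,0],[0,0,0,0,0]]'
python3 -c "
from h import *
go([.579,.1268,.015],23);print(monitor.state()['tool_pos'])"
```

```text
clock: 8.17
tool_pos: [0.5787, 0.1269, 0.0137]
orientation: [0.0, 0.98, 0.2, 0.0]
ft_force: [-1.1, -0.9, 0.1]
finger_gap: 0.189
gripper_force: 30.0
clock: 8.33
tool_pos: [0.5788, 0.1268, 0.0137]
orientation: [-0.0, 0.98, 0.2, 0.0]
ft_force: [0.7, -0.5, 1.6]
finger_gap: 0.192
gripper_force: 30.0
shift [ 0.02  0.01 -0.13] turn 0.11 psi 23.11
[0.57876814 0.12684903 0.01370487]
```

```bash
python3 -m inch '[[0,0,-1,0,0],[0,0,-2,-4,0],[0,0,-2,-7,0],[0,0,-2,-7,0],[0,0,-2,-7,0],[0,0,-1.5,-7,0],[0,0,0,-7,0],[0,0,0,-6.9,0]]'
python3 -c "
from h import *
go([.6023,-.1357,.12],69)"
```

```text
clock: 9.0
tool_pos: [0.5791, 0.127, 0.1206]
orientation: [0.0, 0.822, 0.569, 0.001]
ft_force: [0.5, -0.4, -2.3]
finger_gap: 0.191
gripper_force: 30.0
shift [-23.76  11.43   0.06] turn 0.36 psi 69.36
```

```bash
python3 -m inch '[[-2.95,1.4,0,0,0],[-2.95,1.4,0,0,0],[-2.95,1.4,0,0,0],[-2.95,1.4,0,0,0],[-2.95,1.4,0,0,0],[-2.95,1.4,0,0,0],[-2.95,1.4,0,0,0],[-2.95,1.4,0,0,0]]';python3 -m inch '[[0,0,0,0,0],[0,0,0,0,0],[0,0,0,0,0]]'
python3 - <<'E'
from h import *
go([.6023,-.1357,.0767],69)
w=snap('wrist','w5');t=snap('top','t3');s=snap('scene','s3')
p=proj(s,[.53,-.16,.08])[0].astype(int);q=proj(t,[.53,-.16,.08])[0].astype(int)
c=lambda s,p:cv2.resize(s['image'][max(0,p[1]-50):p[1]+50,p[0]-50:p[0]+50],(400,400),interpolation=cv2.INTER_CUBIC)
cv2.imwrite('pics/z3.png',np.hstack([c(s,p),c(t,q)]))
E
```

```text
clock: 9.67
tool_pos: [0.5986, -0.1352, 0.1194]
orientation: [0.0, 0.824, 0.567, 0.0]
ft_force: [0.7, 0.2, -2.1]
finger_gap: 0.192
gripper_force: 30.0
clock: 9.92
tool_pos: [0.5987, -0.1334, 0.1189]
orientation: [-0.0, 0.824, 0.566, 0.0]
ft_force: [-0.4, 0.5, -2.9]
finger_gap: 0.199
gripper_force: 30.0
shift [-0.08  0.42  4.22] turn -0.01 psi 68.99
```

View pics/z3.png

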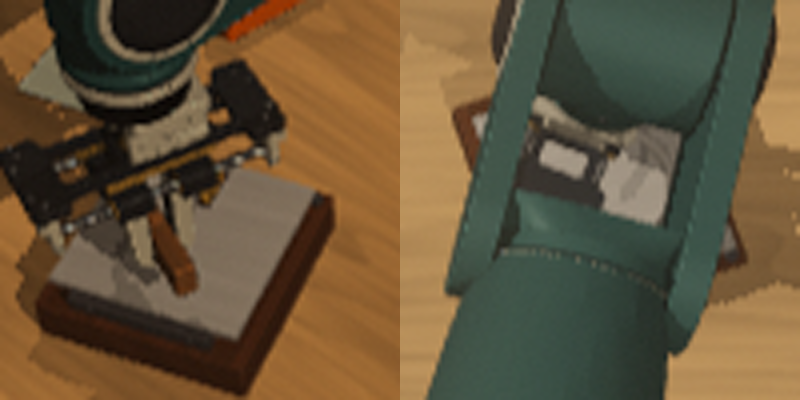

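The hook is held above the closed leaf, with the handle pointing to the hinge side. The arm hides the curve, so I go on by the measured geometry.

```bash
python3 -m inch '[[-0.1,0.4,0,0,0],[0,0,1,0,0],[0,0,1,0,0],[0,0,1,0,0],[0,0,0.8,0,0],[0,0,0.3,0,0],[0,0,0,0,0],[0,0,0,0,0]]'
python3 - <<'E'
from h import *
go([.6023,-.1357,.0767],69)
w=snap('wrist','w6');s=snap('scene','s4')
E
```

```text
clock: 10.73
tool_pos: [0.6021, -0.136, 0.0776]
orientation: [-0.0, 0.824, 0.566, -0.0]
ft_force: [0.1, 0.1, -1.3]
finger_gap: 0.189
gripper_force: 30.0
shift [0.03 0.   0.09] turn 0.01 psi 69.01
```

```bash
cat > e.py <<'E'
from h import *
st=monitor.state();y=psi(st);a=np.radians(y);p=st['tool_pos'][:2]
c=p-.05*np.array([np.cos(a),np.sin(a)])-.045*np.array([np.sin(a),-np.cos(a)])
print('arc centre err mm',((c-[.5424,-.1663])*1000).round(1),'z',st['tool_pos'][2].round(4),'remaining turn',round(y+11,2),'F',st['ft_force'].round(1),'T',st['ft_torque'].round(2))
E
python3 -m inch '[[0,0,0.1,0,0],[-0.41,0.42,0,5,0],[-0.41,0.42,0,5,0],[-0.41,0.42,0,5,0],[-0.41,0.42,0,5,0],[0,0,0,0,0],[0,0,0,0,0]]'; python3 e.py
```

```text
clock: 11.42
tool_pos: [0.6091, -0.1584, 0.0769]
orientation: [0.0, 0.909, 0.416, 0.0]
ft_force: [-0.5, -0.6, -1.3]
finger_gap: 0.191
gripper_force: 30.0
arc centre err mm [-0.  -0.5] z 0.0769 remaining turn 60.14 F [-0.5 -0.6 -1.3] T [ 0.01 -0.02 -0.03]
```

```bash
python3 -m inch '[[-0.41,0.42,0,5,0],[-0.41,0.42,0,5,0],[-0.41,0.42,0,5,0],[-0.41,0.42,0,5,0],[0,0,0,0,0],[0,0,0,0,0]]'; python3 e.py
python3 - <<'E'
from h import *
s=snap('scene','s5');w=snap('wrist','w7')
p=proj(s,[.51,-.175,.07])[0].astype(int)
a=cv2.resize(s['image'][p[1]-35:p[1]+35,p[0]-35:p[0]+35],(400,400),interpolation=cv2.INTER_CUBIC)
b=cv2.resize(w['image'],(400,400))
cv2.imwrite('pics/z5.png',np.hstack([a,b]))
E
```

```text
clock: 11.92
tool_pos: [0.6079, -0.1814, 0.0767]
orientation: [-0.0, 0.968, 0.253, 0.0]
ft_force: [0.2, 0.6, -1.8]
finger_gap: 0.191
gripper_force: 30.0
arc centre err mm [-0.1 -0.3] z 0.0767 remaining turn 40.27 F [ 0.2  0.6 -1.8] T [ 0.01 -0.09  0.06]
```

View pics/z5.png

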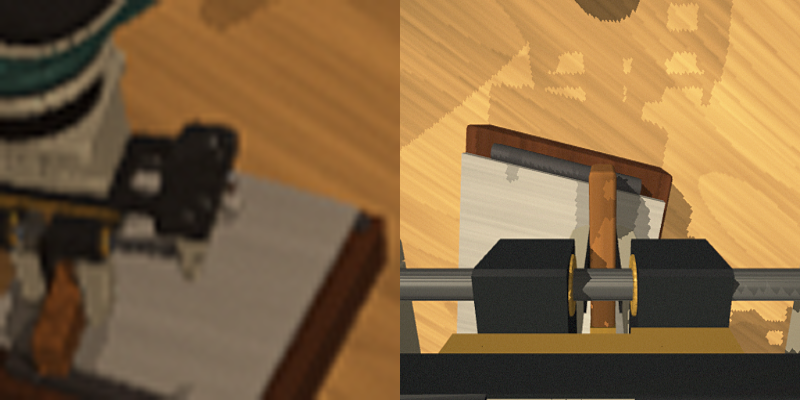

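The ring is hidden behind the gripper, but the handle is still aligned in the fingers and there is no contact force. I continue the swing.

```bash
python3 -m inch '[[-0.41,0.42,0,5,0],[-0.41,0.42,0,5,0],[-0.41,0.42,0,5,0],[-0.41,0.42,0,5,0],[0,0,0,0,0],[0,0,0,0,0]]'; python3 e.py;  python3 -m inch '[[-0.41,0.42,0,5,0],[-0.41,0.42,0,5,0],[-0.41,0.42,0,5,0],[-0.42,0.42,0,5.2,0],[0,0,0,0,0],[0,0,0,0,0]]'; python3 e.py
```

```text
clock: 12.52
tool_pos: [0.5989, -0.203, 0.0767]
orientation: [-0.0, 0.997, 0.081, 0.0]
ft_force: [0.7, 0.3, -1.9]
finger_gap: 0.191
gripper_force: 30.0
arc centre err mm [-0.1 -0.3] z 0.0767 remaining turn 20.27 F [ 0.7  0.3 -1.9] T [ 0.03 -0.09 -0.  ]
clock: 13.02
tool_pos: [0.5831, -0.22, 0.0767]
orientation: [-0.0, 0.996, -0.095, 0.0]
ft_force: [-0.4, -0.5, -1.1]
finger_gap: 0.191
gripper_force: 30.0
arc centre err mm [ 0.  -0.1] z 0.0767 remaining turn 0.13 F [-0.4 -0.5 -1.1] T [ 0.04 -0.03 -0.04]
```

```bash
python3 -m inch '[[0,0,0.1,0,0],[0,0,0.1,0,0],[0,0,0.1,0,0],[0,0,0.05,0,0],[0,0,0,0,0],[0,0,0,0,0]]'; python3 e.py
```

```text
clock: 13.52
tool_pos: [0.5832, -0.2201, 0.0737]
orientation: [-0.0, 0.995, -0.097, 0.0]
ft_force: [-1.2, 2.7, 5.5]
finger_gap: 0.188
gripper_force: 30.0
arc centre err mm [0.4 0. ] z 0.0737 remaining turn -0.1 F [-1.2  2.7  5.5] T [0.58 0.32 0.01]
```

Contact: the hook rests on the leaf. I release, lift straight up and move away to look.

```bash
python3 -m inch '[[0,0,0,0,25],[0,0,0,0,30],[0,0,0,0,40],[0,0,0,0,40],[0,0,0,0,40],[0,0,-1,0,40],[0,0,-2,0,40],[0,0,-3,0,40]]';python3 -m inch '[[0,0,-3,0,40],[-2,0,-3,-5,40],[-3,0,-2,-5,40],[-3,0,-2,-5,40],[-3,0,0,-5,40],[-3,0,0,-5,40],[-3,0,0,-5,40],[0,0,0,0,40]]'
python3 - <<'E'
from h import *
w=snap('wrist','w8');print(monitor.state()['tool_pos'])
cv2.imwrite('pics/w8b.png',cv2.resize(w['image'],(800,600),interpolation=cv2.INTER_CUBIC))
E
```

```text
clock: 14.18
tool_pos: [0.5819, -0.2199, 0.1321]
orientation: [-0.001, 0.995, -0.097, -0.002]
ft_force: [-0.4, -0.5, 0.4]
finger_gap: 0.401
gripper_force: 0.0
clock: 14.85
tool_pos: [0.4115, -0.2269, 0.2347]
orientation: [0.001, 0.986, 0.166, 0.0]
ft_force: [-0.1, 0.2, 0.8]
finger_gap: 0.398
gripper_force: 0.0
[ 0.41323986 -0.22675773  0.23461985]
```

View pics/w8b.png

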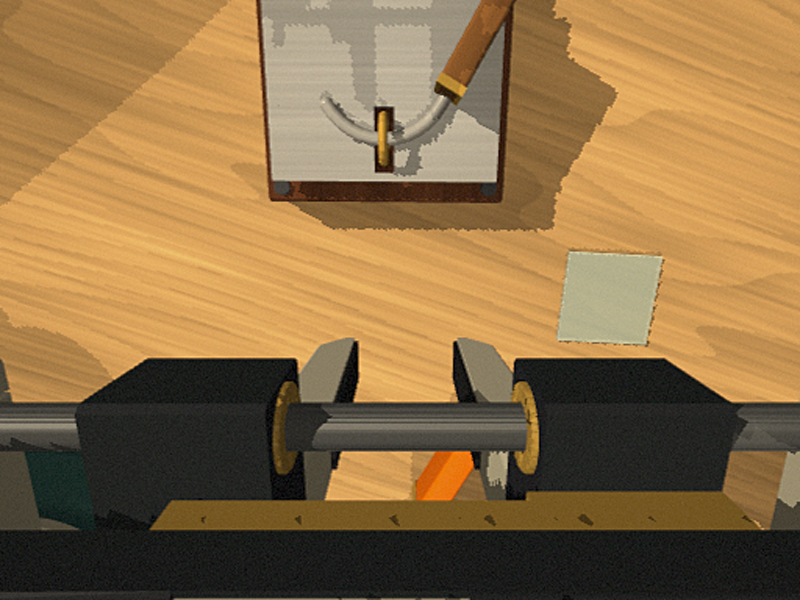

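The wrist view shows the hook threaded through the ring: tip at (325,98), ring at (385,138) at the middle of the curve, ferrule at (447,90). The leaf is closed, the hook lies flat, and the gripper is clear.

```bash
python3 -c "
from h import *
print(r.close_job())"
```

```text
the job is handed in; nothing more can be done
None
```

The leaf is folded fully down and locked: the C-hook is threaded through the ring to the middle of its curve, lying flat and released. The job was handed in at about 15 s, without touching the jar, cover glass or burnisher.

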